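Sort culture-plate carriers by tag and zero the batch counter

TASK

Slide the carrier with the round tag into the nest marked with the round sign (pass) and the carrier with the bar tag into the nest marked with the bar sign (reject), each fully home and square, its end flush against the nest's back stop; keep them flat on the bench all the time, do not lift or tip them. Then, with both away, turn the reset knob of the batch counter anticlockwise all the way back to its zero stop and let go. Leave the bottle, the tip box and the petri dish where they are.

Things in the scene. Friction and masses are not known exactly. Their poses are not given: they have to be found in the camera images.
- round_carrier_center (a point): centre, 15 mm above the bench, of the white lidded culture-plate carrier with a black round tag on its lid (44 mm across, passed). A closed flat box, 128 mm long (y) x 86 mm wide (x) x 30 mm high, about 0.3 kg, loose on the bench, one near and one far from the robot; its length lies roughly left-right (yaw within 0.2 rad). Slides with 1 to 4 N of friction
- bar_carrier_center (a point): centre, 15 mm above the bench, of the white lidded culture-plate carrier with a black bar tag on its lid (86 x 14 mm, rejected). A closed flat box, 128 mm long (y) x 86 mm wide (x) x 30 mm high, about 0.3 kg, loose on the bench, one near and one far from the robot; its length lies roughly left-right (yaw within 0.2 rad). Slides with 1 to 4 N of friction
- stop_left (a point): middle of the inner face of the left nest's back stop, bench height. x runs along the stop, y points left, away from the mouth. Nest: fixed aluminium three-sided bay, 300 mm wide inside, no floor, mouth to the bench middle; walls 26 mm high, side walls 95 mm deep, then 30 mm flaring out. A carrier that is home has its centre 64 mm from the stop (-y) and its end sticks out past the side walls
- stop_right (a point): middle of the inner face of the right nest's back stop, bench height. x runs along the stop, y points left, towards the mouth. Nest: fixed aluminium three-sided bay, 300 mm wide inside, no floor, mouth to the bench middle; walls 26 mm high, side walls 95 mm deep, then 30 mm flaring out. A carrier that is home has its centre 64 mm from the stop (+y) and its end sticks out past the side walls
- round_marker: fixed white marker block 90 x 90 x 20 mm with a black round sign (60 mm across) on top, standing right behind the back stop of one of the two nests (its centre 62 mm behind the stop's inner face; origin at the centre of its underside): that nest is the pass nest, whichever side it is on
- bar_marker: fixed white marker block 90 x 90 x 20 mm with a black bar sign (74 x 16 mm) on top, standing right behind the back stop of one of the two nests (its centre 62 mm behind the stop's inner face; origin at the centre of its underside): that nest is the reject nest, whichever side it is on
- knob_grip (a point): middle of the batch counter's reset knob's grip bar, on its vertical axis, 49 mm above the bench; turns with the knob. Black bar 56 mm long (x), 14 mm thick (y), from 36 to 62 mm above the bench, over a 46 mm round skirt; a white line marks its pointer end (-x). On a fixed white housing 76 x 100 x 30 mm at the far middle of the bench
- reset_knob (a joint): angle of the reset knob (rad): 0 at its zero stop, growing clockwise seen from above, to 1.6 at most; turning it anticlockwise brings it back to 0. Light friction (0.04 N m), stays where it is left
- media_bottle: bystander: glass bottle, 60 mm across, 100 mm high, at the far left; origin at the centre of its underside
- tip_box: bystander: grey box 70 x 110 x 60 mm at the far right; origin at the centre of its underside
- petri_dish: bystander: closed clear petri dish, 90 mm across, 18 mm high, at the far middle beyond the counter; origin at the centre of its underside

How it is judged:
On the way, in this order (a step that is already met when the one before it is completed fails the run):
1. both carriers are home and square in the nests with their own sign (((horizontal distance between round_marker and stop_left below 0.1 m and y of round_carrier_center in the frame of stop_left above -0.073 m and x of round_carrier_center in the frame of stop_left between -0.112 and 0.112 m and angle between the y axis of round_carrier_center and the y axis of stop_left, either way round below 0.12 rad and y of bar_carrier_center in the frame of stop_right below 0.073 m and x of bar_carrier_center in the frame of stop_right between -0.112 and 0.112 m and angle between the y axis of bar_carrier_center and the y axis of stop_right, either way round below 0.12 rad) or (horizontal distance between round_marker and stop_right below 0.1 m and y of round_carrier_center in the frame of stop_right below 0.073 m and x of round_carrier_center in the frame of stop_right between -0.112 and 0.112 m and angle between the y axis of round_carrier_center and the y axis of stop_right, either way round below 0.12 rad and y of bar_carrier_center in the frame of stop_left above -0.073 m and x of bar_carrier_center in the frame of stop_left between -0.112 and 0.112 m and angle between the y axis of bar_carrier_center and the y axis of stop_left, either way round below 0.12 rad))), for 0.2 s.
2. the reset knob is turned back to its zero stop (value of joint reset_knob below 0.08 rad), for 0.2 s.
At the end, for the whole second after the job is handed in: Each carrier rests flat in the nest with its own sign, its end within 9 mm of touching the back stop, square to the nest within 0.12 rad and inside its width; the reset knob is within 0.08 rad of its zero stop; all at rest (((horizontal distance between round_marker and stop_left below 0.1 m and y of round_carrier_center in the frame of stop_left above -0.073 m and x of round_carrier_center in the frame of stop_left between -0.112 and 0.112 m and angle between the y axis of round_carrier_center and the y axis of stop_left, either way round below 0.12 rad and y of bar_carrier_center in the frame of stop_right below 0.073 m and x of bar_carrier_center in the frame of stop_right between -0.112 and 0.112 m and angle between the y axis of bar_carrier_center and the y axis of stop_right, either way round below 0.12 rad) or (horizontal distance between round_marker and stop_right below 0.1 m and y of round_carrier_center in the frame of stop_right below 0.073 m and x of round_carrier_center in the frame of stop_right between -0.112 and 0.112 m and angle between the y axis of round_carrier_center and the y axis of stop_right, either way round below 0.12 rad and y of bar_carrier_center in the frame of stop_left above -0.073 m and x of bar_carrier_center in the frame of stop_left between -0.112 and 0.112 m and angle between the y axis of bar_carrier_center and the y axis of stop_left, either way round below 0.12 rad)) and value of joint reset_knob below 0.08 rad and linear speed of each of round_carrier, bar_carrier below 0.02 m/s and angle between each of round_carrier_center, bar_carrier_center's own z axis and vertical below 0.05 rad).
It fails at once if a carrier is lifted off the bench or tipped (over 15 mm or 0.25 rad) (height (world z) of any of round_carrier_center, bar_carrier_center above 0.03 m or angle between any of round_carrier_center, bar_carrier_center's own z axis and vertical above 0.25 rad).
It fails at once if the bottle, tip box or petri dish is moved more than 25 mm (distance of any of media_bottle, tip_box, petri_dish from where it was at the start of the episode above 0.025 m).
It also fails if it takes over 61 s, if anything falls off the work surface, if the arm or the gripper's body presses on something with over 40 N, if the wrist force passes 120 N, or if a joint passes its speed limit or range.

ROBOT

A 6-joint arm with a two-finger parallel gripper is mounted at the origin on the work surface. World frame = base frame: x ahead of the robot, y to its left, z up, the work surface at z = 0. Lengths are in m, angles in rad, forces in N, time in s.
With the tool pointing down it reaches from about 0.3 to 0.775 m from the base axis. Payload 14.6 kg.
Tool frame: the origin (TCP) lies on the centre line of the jaws, within the pads' length; the fingertips stand 11 mm ahead of it and the grasp point (between the pads) lies 8 mm behind it (nose_length is the distance from the TCP to the fingertips, in m); z points along the fingers, y is the line along which they close (so a half turn about z gives the same grasp; the last joint's range is limited). The gripper opens to 94 mm and grips with 3 to 60 N. Pads are 16 mm wide; open, the fingers measure 119 mm over their backs; the gripper's body (75 mm by 177 mm) begins 78 mm behind the grasp point.
Start: joints at [-1.221, 0.3, 1.521, -0, 1.321, -0.067], TCP at [0.223, -0.503, 0.216] pointing down, gripper open.
Joint ranges: [-3.03, 3.03], [-0.79, 2.21], [0.23, 2.52], [-1.04, 4.18], [0, 3.07], [-2.55, 2.55]. Speed limits (rad/s): [2.22, 2.22, 2.57, 3.14, 3.14, 3.14].

INTERFACE

Orientations are given as a unit quaternion [x, y, z, w].
In Python, from plant import read_state, snapshot, camera_model, job_done, nose_length gives the robot as it stands.
- The arm moves only by the shell command python3 -m creep 'ROWS' [OPENING] [FORCE]. ROWS is JSON, a list that holds one entry, the list of rows, each a list of 6 numbers: the shift along the tool's x, y, z in units of 0.25 m (1.0 is 0.25 m), then the turn, a rotation vector about the tool's x, y, z in units of 180 degrees (1.0 is 180 degrees). In form: [[[dx, dy, dz, wx, wy, wz], ...]]. A call has 1 to 12 rows; each row is the pose to reach, as a shift and turn from the pose commanded when the call began, along the tool's axes at that moment, turning the shorter way round; what a row does not reach only later rows make up. A row lasts 1/12 s, in which the tool goes at most 41.7 mm and 7.16 degrees, less where a joint would pass 70% of its speed; a pose out of reach is approached as far as the arm can. A call with a number of a shift or a turn outside -1 to 1 is refused whole. A call with a gripper value outside its range is refused whole. OPENING is the finger opening in mm, from 0 to 94, set as the call begins (- or left out, the last holds). The fingers move at their own pace and stop on an object; FORCE is the grip in N (left out, the last holds). Time passes only in rows, so rows that repeat a pose let the fingers close. It gives the time, the measured TCP pose, the force, the opening and the grip force at its end, in the units of the state.
- read_state(): the state, without advancing time (a new reading comes with each control period).
- snapshot(name): name is "scene" or "top" or "wrist"; returns (picture, depth): 420x560x3 uint8, blue, green, red; 420x560 float32, m along the optical axis (not along the pixel's ray), 0 where there is no reading.
- camera_model(name): a dict with "vertical_fov" (degrees; the focal length in pixels is half the picture's height over the tangent of half this angle, whatever the lens; pixels are square), "cx", "cy" (the principal point, pixels), "rvec" (rotation vector, rad) and "tvec" (3), from world to camera coordinates, as OpenCV has them. Camera axes: x right, y down, z forward; pixel columns grow to the right and rows downward; lengths in m; the calibration is good to about 2 mm. A picture is of the moment at which its call begins: read the wrist's pose just before it. camera_model takes no time and is no camera call; for the wrist camera it gives the pose at the moment of the call.
- job_done(): hands the job in; it is judged then, once.
The state is a dict: "time": time; "qpos": joint angles; "qvel": joint speeds; "joint_efforts": joint torques, N m; "eef_pos": TCP position; "ee_rot": TCP orientation; "ft_force": force on the tool from outside, world axes, zero at the start; "torque": the same for the moment, N m; "width": finger opening in m; "grasp_force": force on a finger pad.
Only numpy, scipy, OpenCV 4.12 (cv2) and the standard library are available. Lean on these libraries where they do the work, as an engineer would, in place of code of your own. Each camera call takes 0.05 s, during which the arm holds its last target. There are 200 camera calls.

## Working session

There is one attempt and no reset: what is moved stays moved. The work goes in short steps, Python scripts to look and compute and a shell command to move; the robot and the scene stay as the last step left them, time stands still between calls to the robot, and variables do not carry over. Pictures are saved under pics/ and viewed, at most 10 in all, crops included, and the job is handed in when it is done.

```bash
mkdir -p pics; ls; cat > h.py <<'E'
import numpy as np, cv2
from plant import *
from scipy.spatial.transform import Rotation as R
def cloud(name):
    m=camera_model(name); im,d=snapshot(name)
    f=im.shape[0]/2/np.tan(np.radians(m["vertical_fov"])/2)
    v,u=np.mgrid[:im.shape[0],:im.shape[1]]
    c=np.stack([(u-m["cx"])*d/f,(v-m["cy"])*d/f,d],-1)
    Rm=R.from_rotvec(np.ravel(m["rvec"])).as_matrix()
    return im,d,(c-np.ravel(m["tvec"]))@Rm
E
python3 - <<'E'
from h import *
s=read_state();print(s['time'],s['eef_pos'],s['ee_rot'],nose_length if not callable(nose_length) else nose_length())
print(R.from_quat(s['ee_rot']).as_matrix().round(3))
im,d,P=cloud('top');cv2.imwrite('pics/top.png',im);np.savez('top.npz',im=im,P=P,d=d)
print(camera_model('top'))
E
```

```text
pics
0.0 [ 0.22257634 -0.50267864  0.21591464] [ 9.78361395e-01  2.06902542e-01 -9.25500934e-05 -5.57263882e-04] 0.011
[[ 0.914  0.405 -0.   ]
 [ 0.405 -0.914  0.001]
 [ 0.    -0.001 -1.   ]]
{'vertical_fov': 44.84412593704951, 'cx': 280.386311648493, 'cy': 219.80957919923293, 'rvec': array([ 2.10917564, -2.14820376,  0.15657477]), 'tvec': array([0.02780619, 0.62434208, 1.2616102 ])}
```

View pics/top.png

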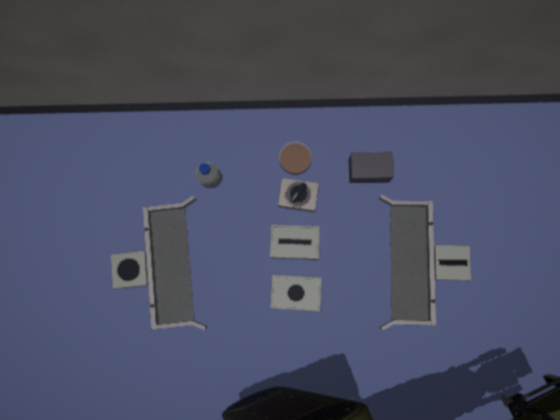

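The round carrier is near (296,293) and the bar carrier far (295,242). The round sign is at the left nest (128,269), the bar sign at the right nest (453,262), and the knob is at (298,193).

```bash
python3 - <<'E'
from h import *
z=np.load('top.npz');im,P,d=z['im'],z['P'],z['d']
g=im.min(-1).astype(int); Z=P[...,2]; n=np.zeros(g.shape)
def rect(name,u0,u1,v0,v1,zl,zh,bright=0):
    m=np.zeros(g.shape,bool); m[v0:v1,u0:u1]=1
    m&=(Z>zl)&(Z<zh)&(g>=bright)&(d>0)
    p=P[m]; r=cv2.minAreaRect((p[:,:2]*1000).astype(np.float32))
    print(name,m.sum(),'c',np.round(r[0],1),'size',np.round(r[1],1),'ang',round(r[2],2),'z',np.median(p[:,2]).round(4))
rect('round',255,340,268,320,.018,.05)
rect('bar',255,340,220,267,.018,.05)
rect('rmark',105,150,245,295,.012,.04)
rect('bmark',437,480,235,290,.012,.04)
rect('housing',270,330,170,218,.02,.045)
rect('knob',270,330,165,218,.05,.08)
# stop inner faces: tops of walls (z~26mm), scan rows
for nm,u0,u1,side in (('L',142,170,1),('R',420,440,-1)):
    pts=[]
    for v in range(225,310,2):
        us=[u for u in range(u0,u1) if .018<Z[v,u]<.04 and d[v,u]>0]
        if us:
            u=max(us) if side>0 else min(us); pts.append(P[v,u,:2])
    pts=np.array(pts);c=np.polyfit(pts[:,0],pts[:,1],1);print(nm,len(pts),'y=%.4f*x+%.4f'%tuple(c),'resid',np.std(pts[:,1]-np.polyval(c,pts[:,0])))
for nm,u0,u1,v0,v1 in (('Lend1',152,182,195,225),('Lend2',155,190,310,335),('Rend1',395,430,195,215),('Rend2',400,430,312,335)):
    q=P[v0:v1,u0:u1];zz=q[...,2];p=q[(zz>.018)&(zz<.04)];print(nm,len(p),'x',np.percentile(p[:,0],[2,50,98]).round(4),'y',np.percentile(p[:,1],[2,98]).round(4))
b=cv2.resize(im[165:222,262:335],None,fx=8,fy=8,interpolation=cv2.INTER_CUBIC);b=cv2.convertScaleAbs(b,alpha=1.6);cv2.imwrite('pics/knob.png',b)
for p in ((267,183),(282,186),(298,193)): print(p,P[p[1],262+0] if 0 else P[p[1],p[0]].round(4))
E
```

```text
round 1675 c [439.9 -19.3] size [127.9  86. ] ang 85.55 z 0.0283
bar 1593 c [572.1 -19.3] size [128.3  86.5] ang 87.17 z 0.0282
rmark 1327 c [504.8 411.5] size [127.9 105.4] ang 0.86 z 0.0211
bmark 1157 c [ 510.9 -429. ] size [89.  89.5] ang 88.18 z 0.0198
housing 954 c [711.1 -33.3] size [100.1 103.2] ang 80.85 z 0.0303
knob 127 c [698.  -30.9] size [14.5 55.8] ang 51.93 z 0.0617
L 43 y=0.0979*x+0.3047 resid 0.00064242580816971
R 43 y=-0.0360*x+-0.3475 resid 0.0007568591821827444
Lend1 123 x [0.6648 0.6719 0.6797] y [0.2799 0.3547]
Lend2 156 x [0.3555 0.3643 0.3853] y [0.2549 0.3429]
Rend1 165 x [0.6404 0.6679 0.6757] y [-0.3751 -0.2871]
Rend2 124 x [0.3542 0.3601 0.3652] y [-0.3554 -0.2823]
(267, 183) [ 0.7358  0.0519 -0.0025]
(282, 186) [0.7195 0.0109 0.0279]
(298, 193) [ 0.6927 -0.0305  0.0594]
```

View pics/knob.png

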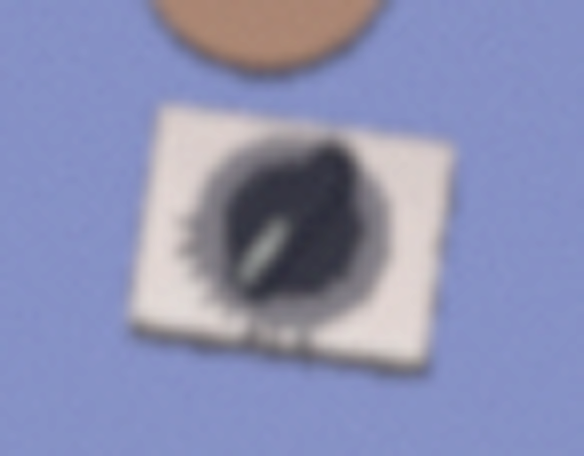

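The pointer line faces lower-left (262,280 in the crop), about 38° clockwise of the end of the tick scale straight towards the robot. The knob therefore needs about 0.65 rad anticlockwise. Next: the helper and the first approach.

```bash
cat >> h.py <<'E'
def plan(x,y,z,a):
    """a: world angle (deg) of tool y axis; prints one row"""
    s=read_state(); R0=R.from_quat(s['ee_rot'])
    ty=np.array([np.cos(np.radians(a)),np.sin(np.radians(a)),0]);tz=np.array([0,0,-1.])
    R1=R.from_matrix(np.stack([np.cross(ty,tz),ty,tz],1))
    sh=R0.inv().apply(np.array([x,y,z])-s['eef_pos'])/.25
    w=(R0.inv()*R1).as_rotvec()/np.pi
    print('row',np.r_[sh,w].round(3).tolist(),'dist',(np.linalg.norm(sh)*.25).round(3))
def st():
    s=read_state();m=R.from_quat(s['ee_rot']).as_matrix()
    print('t %.2f'%s['time'],'p',np.round(s['eef_pos'],4),'ya %.2f'%np.degrees(np.arctan2(m[1,1],m[0,1])),'tz',m[:,2].round(4),'F',np.round(s['ft_force'],1),'w %.4f g %.1f'%(s['width'],s['grasp_force']))
E
python3 -c "
from h import *
plan(.33,-.26,.2,-35);plan(.44,-.019,.14,-4.5)"
```

```text
row [0.786, -0.714, 0.065, -0.0, -0.0, -0.173] dist 0.266
row [1.578, -1.417, 0.305, -0.0, -0.0, -0.342] dist 0.536
```

```bash
python3 -m creep '[[[0.79,-0.71,0.06,0,0,-0.17],[0.79,-0.71,0.06,0,0,-0.17],[0.79,-0.71,0.06,0,0,-0.17],[0.79,-0.71,0.06,0,0,-0.17],[0.79,-0.71,0.06,0,0,-0.17],[0.79,-0.71,0.06,0,0,-0.17],[0.79,-0.71,0.06,0,0,-0.17],[0.79,-0.71,0.06,0,0,-0.17]]]' 94 15; python3 -c "
from h import *
st();plan(.44,-.019,.14,-4.5)"
```

```text
time: 0.72
eef_pos: [0.3322, -0.258, 0.2012]
ee_rot: [0.888, 0.459, 0.0, -0.0]
ft_force: [-0.4, -0.6, -0.8]
width: 0.094
grasp_force: 0.0
t 0.72 p [ 0.3322 -0.258   0.2012] ya -35.32 tz [-2.e-04  7.e-04 -1.e+00] F [-0.4 -0.6 -0.8] w 0.0940 g 0.0
row [1.029, -0.201, 0.245, -0.0, -0.0, -0.171] dist 0.269
```

```bash
python3 -m creep '[[[1,-0.2,0.24,0,0,-0.171],[1,-0.2,0.24,0,0,-0.171],[1,-0.2,0.24,0,0,-0.171],[1,-0.2,0.24,0,0,-0.171],[1,-0.2,0.24,0,0,-0.171],[1,-0.2,0.24,0,0,-0.171],[1,-0.2,0.24,0,0,-0.171],[1,-0.2,0.24,0,0,-0.171],[1,-0.2,0.24,0,0,-0.171]]]' 94; python3 - <<'E'
from h import *
st();im,d,P=cloud('wrist');cv2.imwrite('pics/w1.png',im)
Z=P[...,2]
m=((Z>.022)&(Z<.04)&(d>0)).astype(np.uint8)
n,l,s,c=cv2.connectedComponentsWithStats(m)
for i in range(1,n):
    if s[i,4]>1500:
        r=cv2.minAreaRect((P[l==i][:,:2]*1000).astype(np.float32));print(s[i],np.round(r[0],1),np.round(r[1],1),round(r[2],2))
plan(.44,-.019,.014,-4.5)
E
```

```text
time: 1.47
eef_pos: [0.4359, -0.0286, 0.1412]
ee_rot: [0.735, 0.678, -0.0, -0.0]
ft_force: [-0.4, -0.2, -0.2]
width: 0.0937
grasp_force: 0.0
t 1.47 p [ 0.4359 -0.0286  0.1412] ya -4.68 tz [-1.e-03 -1.e-04 -1.e+00] F [-0.4 -0.2 -0.2] w 0.0937 g 0.0
[  378   112   114   149 14671] [570.5 -18.9] [127.4  85.9] 87.24
[  228   127   103   144 14045] [438.7 -19.2] [126.8  86.2] 85.65
[ 517  130   43  117 3319] [663.8 -30.6] [ 33.9 105.5] 7.51
row [0.042, 0.013, 0.51, -0.0, 0.0, -0.001] dist 0.128
```

View pics/w1.png

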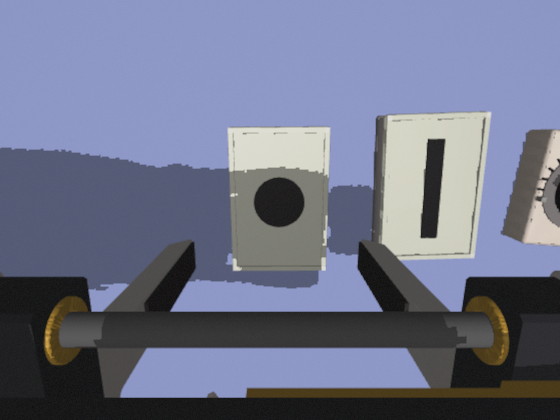

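The round tag is on the near carrier (278,202), between the fingers, with the bar carrier at (432,190). The measurements agree with the top view, so I go down and grip.

```bash
python3 -m creep '[[[0.04,0.009,0.1,0,0,0],[0.04,0.009,0.25,0,0,0],[0.04,0.009,0.37,0,0,0],[0.04,0.009,0.45,0,0,0],[0.04,0.009,0.505,0,0,0],[0.04,0.009,0.505,0,0,0]]]' 94; python3 -c "
from h import *
st()"; python3 -m creep '[[[0,0,0,0,0,0],[0,0,0,0,0,0],[0,0,0,0,0,0],[0,0,0,0,0,0],[0,0,0,0,0,0],[0,0,0,0,0,0]]]' 80 15; python3 -c "
from h import *
st();plan(.445,.14,.015,0);plan(.521,.295,.015,5.6)"
```

```text
time: 2.02
eef_pos: [0.4375, -0.0198, 0.0133]
ee_rot: [0.736, 0.676, -0.001, -0.001]
ft_force: [-0.4, -0.4, -0.3]
width: 0.094
grasp_force: 0.0
t 2.02 p [ 0.4375 -0.0198  0.0133] ya -4.87 tz [-3.7e-03  3.0e-04 -1.0e+00] F [-0.4 -0.4 -0.3] w 0.0940 g 0.0
time: 2.52
eef_pos: [0.4395, -0.0187, 0.0161]
ee_rot: [0.736, 0.677, 0.0, 0.001]
ft_force: [-1.6, -3.2, 8.2]
width: 0.0858
grasp_force: 15.0
t 2.52 p [ 0.4395 -0.0187  0.0161] ya -4.73 tz [ 1.3e-03 -6.0e-04 -1.0e+00] F [-1.6 -3.2  8.2] w 0.0858 g 15.0
row [0.634, -0.03, 0.004, 0.0, 0.0, -0.026] dist 0.159
row [1.277, 0.222, 0.004, 0.0, 0.0, -0.057] dist 0.324
```

```bash
python3 -m creep '[[[0.05,0,0,0,0,0],[0.13,0,0,0,0,0],[0.22,-0.01,0,0,0,-0.005],[0.31,-0.01,0,0,0,-0.01],[0.4,-0.02,0,0,0,-0.015],[0.48,-0.02,0,0,0,-0.02],[0.56,-0.03,0,0,0,-0.024],[0.61,-0.03,0,0,0,-0.026],[0.634,-0.03,0,0,0,-0.026],[0.634,-0.03,0,0,0,-0.026]]]'; python3 -c "
from h import *
st();plan(.521,.275,.015,5.6)"
```

```text
time: 3.35
eef_pos: [0.4452, 0.1416, 0.0161]
ee_rot: [0.707, 0.707, 0.001, 0.0]
ft_force: [0.3, 4.4, 6.0]
width: 0.086
grasp_force: 15.0
t 3.35 p [0.4452 0.1416 0.0161] ya 0.02 tz [ 1.9e-03  9.0e-04 -1.0e+00] F [0.3 4.4 6. ] w 0.0860 g 15.0
row [0.533, 0.303, 0.005, 0.001, -0.0, -0.031] dist 0.153
```

```bash
python3 -m creep '[[[0.03,0.05,0,0,0,-0.004],[0.08,0.12,0,0,0,-0.01],[0.15,0.18,0,0,0,-0.016],[0.23,0.24,0,0,0,-0.022],[0.31,0.28,0,0,0,-0.028],[0.39,0.3,0,0,0,-0.031],[0.46,0.303,0,0,0,-0.031],[0.51,0.303,0,0,0,-0.031],[0.533,0.303,0,0,0,-0.031],[0.533,0.303,0,0,0,-0.031]]]'; python3 -c "
from h import *
st()"; python3 -m creep '[[[0.01,0,0,0,0,0],[0.02,0,0,0,0,0],[0.03,0,0,0,0,0],[0.04,0,0,0,0,0],[0.05,0,0,0,0,0],[0.06,0,0,0,0,0]]]';  python3 -m creep '[[[0.01,0,0,0,0,0],[0.02,0,0,0,0,0],[0.02,0,0,0,0,0],[0.02,0,0,0,0,0]]]'; python3 -c "
from h import *
st()"
```

```text
time: 4.18
eef_pos: [0.5207, 0.2747, 0.0159]
ee_rot: [0.672, 0.741, 0.001, 0.0]
ft_force: [0.1, 4.3, 4.1]
width: 0.0857
grasp_force: 15.0
t 4.18 p [0.5207 0.2747 0.0159] ya 5.57 tz [ 0.0012  0.0011 -1.    ] F [0.1 4.3 4.1] w 0.0857 g 15.0
time: 4.68
eef_pos: [0.5194, 0.2875, 0.0158]
ee_rot: [0.672, 0.74, 0.0, 0.0]
ft_force: [0.7, -5.6, 6.3]
width: 0.086
grasp_force: 15.0
time: 5.02
eef_pos: [0.5191, 0.2924, 0.0158]
ee_rot: [0.672, 0.74, 0.0, 0.0]
ft_force: [1.9, -5.4, 5.9]
width: 0.0862
grasp_force: 15.0
t 5.02 p [0.5191 0.2924 0.0158] ya 5.49 tz [ 8.e-04 -4.e-04 -1.e+00] F [ 1.9 -5.4  5.9] w 0.0862 g 15.0
```

```bash
python3 -m creep '[[[0.01,0,0,0,0,0],[0.02,0,0,0,0,0],[0.03,0,0,0,0,0],[0.03,0,0,0,0,0]]]'; python3 - <<'E'
from h import *
st();im,d,P=cloud('top');cv2.imwrite('pics/top2.png',im[180:350,90:330].repeat(3,0).repeat(3,1))
E
```

```text
time: 5.35
eef_pos: [0.5185, 0.2984, 0.0153]
ee_rot: [0.672, 0.74, -0.001, 0.001]
ft_force: [3.0, -13.8, 3.3]
width: 0.0855
grasp_force: 15.0
t 5.35 p [0.5185 0.2984 0.0153] ya 5.48 tz [ 2.0e-04 -2.9e-03 -1.0e+00] F [  3.  -13.8   3.3] w 0.0855 g 15.0
```

View pics/top2.png

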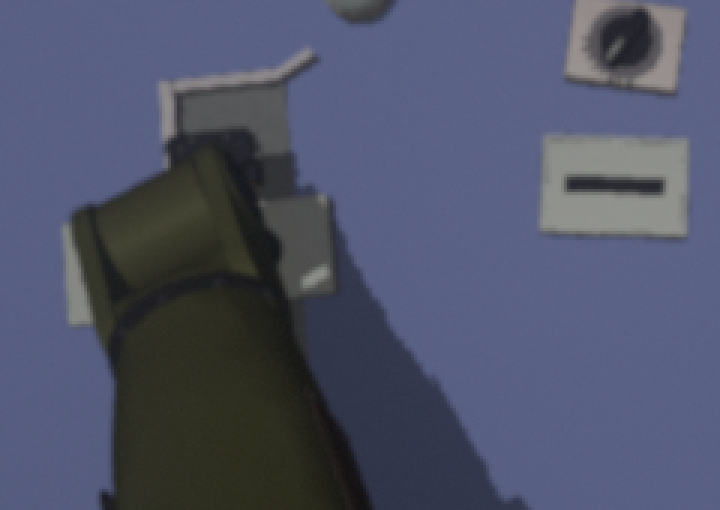

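The arm hides most of the round carrier (its free end is at 300,245). The rise to 14 N while the jaws crept forward says it's against the stop. I'll release and rise, then check the carrier from above.

```bash
python3 -m creep '[[[0,0,0,0,0,0],[0,0,0,0,0,0],[0,0,0,0,0,0],[0,0,-0.1,0,0,0],[0,0,-0.25,0,0,0],[0,0,-0.4,0,0,0],[0,0,-0.5,0,0,0],[-0.16,0,-0.5,0,0,0],[-0.32,0,-0.5,0,0,0],[-0.48,0,-0.5,0,0,0],[-0.64,0,-0.5,0,0,0],[-0.7,0,-0.5,0,0,0]]]' 94; python3 - <<'E'
from h import *
st();im,d,P=cloud('wrist')
im2,d2,P2=cloud('top');cv2.imwrite('pics/top3.png',im2)
for P,d in ((P,d),(P2,d2)):
    Z=P[...,2]
    m=((Z>.0275)&(Z<.036)&(d>0)&(P[...,1]>.18)&(P[...,1]<.38)&(P[...,0]>.4)&(P[...,0]<.64)).astype(np.uint8)
    m=cv2.morphologyEx(m,cv2.MORPH_OPEN,np.ones((5,5)))
    n,l,s,c=cv2.connectedComponentsWithStats(m)
    for i in range(1,n):
        if s[i,4]>500:
            r=cv2.minAreaRect((P[l==i][:,:2]*1000).astype(np.float32));print(s[i],np.round(r[0],1),np.round(r[1],1),round(r[2],2))
plan(.5705,-.019,.12,-2.8)
E
```

```text
time: 6.4
eef_pos: [0.5347, 0.1228, 0.1404]
ee_rot: [0.673, 0.74, -0.0, 0.0]
ft_force: [-0.1, -0.4, -0.5]
width: 0.0941
grasp_force: 0.0
t 6.40 p [0.5347 0.1228 0.1404] ya 5.39 tz [ 2.e-04 -3.e-04 -1.e+00] F [-0.1 -0.4 -0.5] w 0.0941 g 0.0
[ 222    0   79   85 1277] [510.2 256.6] [60.4 59.2] 5.55
[ 242    0   67   32 1419] [518.7 276.9] [49.9 21.7] 5.26
[315   0  18  72 609] [557.1 266. ] [12.7 50.8] 5.97
row [-0.584, 0.088, 0.082, 0.0, -0.0, 0.045] dist 0.149
```

View pics/top3.png

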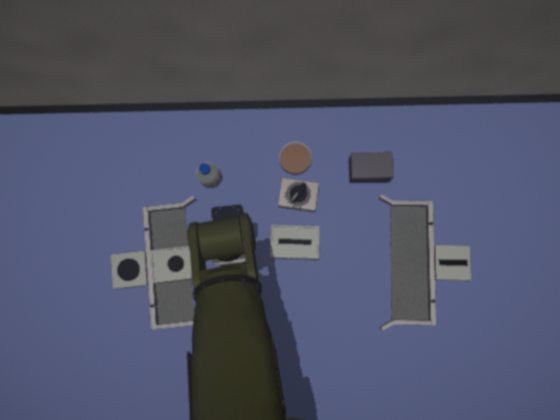

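The round carrier sits against the left stop (its left end is around column 153, with the tag at 175,264). Next, the bar carrier.

```bash
python3 -m creep '[[[-0.584,0.088,0.06,0,0,0.045],[-0.584,0.088,0.06,0,0,0.045],[-0.584,0.088,0.06,0,0,0.045],[-0.584,0.088,0.06,0,0,0.045],[-0.584,0.088,0.06,0,0,0.045],[-0.584,0.088,0.06,0,0,0.045]]]'; python3 - <<'E'
from h import *
st()
im,d,P=cloud('top');cv2.imwrite('pics/top4.png',im)
def f(P,d,y0,y1,x0,x1):
    Z=P[...,2]
    m=((Z>.022)&(Z<.036)&(d>0)&(P[...,1]>y0)&(P[...,1]<y1)&(P[...,0]>x0)&(P[...,0]<x1)).astype(np.uint8)
    m=cv2.morphologyEx(m,cv2.MORPH_OPEN,np.ones((7,7)))
    n,l,s,c=cv2.connectedComponentsWithStats(m)
    for i in range(1,n):
        if s[i,4]>500:
            r=cv2.minAreaRect((P[l==i][:,:2]*1000).astype(np.float32));print(s[i],np.round(r[0],1),np.round(r[1],1),round(r[2],2))
f(P,d,.18,.356,.4,.64)
im,d,P=cloud('wrist');f(P,d,-.12,.08,.5,.65)
plan(.5705,-.019,.0145,-2.8)
E
```

```text
time: 7.0
eef_pos: [0.5708, -0.0164, 0.1248]
ee_rot: [0.723, 0.691, -0.0, -0.0]
ft_force: [-0.3, 0.3, -0.7]
width: 0.0939
grasp_force: 0.0
t 7.00 p [ 0.5708 -0.0164  0.1248] ya -2.64 tz [-5.e-04  4.e-04 -1.e+00] F [-0.3  0.3 -0.7] w 0.0939 g 0.0
[ 151  246   50   35 1401] [519.9 290.6] [ 84.8 128.2] 5.44
[  224   143   108   150 15115] [570.9 -19.1] [127.5  86.2] 87.18
row [-0.016, 0.0, 0.443, -0.0, -0.0, 0.002] dist 0.111
```

Round carrier home: 64.7 mm from the stop and square to within 0.2°. Now I grip the bar carrier.

```bash
python3 -m creep '[[[-0.01,0,0.1,0,0,0],[-0.01,0,0.22,0,0,0],[-0.01,0,0.33,0,0,0],[-0.01,0,0.4,0,0,0],[-0.01,0,0.44,0,0,0],[-0.01,0,0.44,0,0,0]]]' 94;  python3 -m creep '[[[0,0,0,0,0,0],[0,0,0,0,0,0],[0,0,0,0,0,0],[0,0,0,0,0,0],[0,0,0,0,0,0],[0,0,0,0,0,0]]]' 80 15; python3 -c "
from h import *
st();plan(.53,-.26,.0155,-2.1)"
```

```text
time: 7.6
eef_pos: [0.5696, -0.0177, 0.0135]
ee_rot: [0.722, 0.692, -0.001, -0.001]
ft_force: [0.1, -1.0, -0.2]
width: 0.094
grasp_force: 0.0
time: 8.1
eef_pos: [0.5712, -0.0188, 0.0165]
ee_rot: [0.723, 0.691, 0.001, 0.001]
ft_force: [-1.1, 2.9, 7.0]
width: 0.0861
grasp_force: 15.0
t 8.10 p [ 0.5712 -0.0188  0.0165] ya -2.57 tz [ 1.9e-03  2.0e-04 -1.0e+00] F [-1.1  2.9  7. ] w 0.0861 g 15.0
row [-0.971, -0.121, 0.003, 0.001, -0.0, -0.003] dist 0.245
```

```bash
python3 -m creep '[[[-0.05,0,0,0,0,-0.001],[-0.14,-0.01,0,0,0,-0.001],[-0.24,-0.03,0,0,0,-0.001],[-0.34,-0.05,0,0,0,-0.002],[-0.44,-0.07,0,0,0,-0.002],[-0.54,-0.09,0,0,0,-0.003],[-0.64,-0.11,0,0,0,-0.003],[-0.74,-0.12,0,0,0,-0.003],[-0.83,-0.12,0,0,0,-0.003],[-0.91,-0.12,0,0,0,-0.003],[-0.97,-0.12,0,0,0,-0.003],[-0.97,-0.12,0,0,0,-0.003]]]'; python3 -c "
from h import *
st()"; python3 -m creep '[[[-0.03,0,0,0,0,0.0],[-0.06,0,0,0,0,0],[-0.09,0,0,0,0,0],[-0.12,0,0,0,0,0],[-0.14,0,0,0,0,0],[-0.15,0,0,0,0,0],[-0.16,0,0,0,0,0],[-0.16,0,0,0,0,0]]]';  python3 -c "
from h import *
st()"
```

```text
time: 9.1
eef_pos: [0.53, -0.263, 0.0165]
ee_rot: [0.72, 0.694, 0.0, 0.002]
ft_force: [-0.5, -4.7, 8.7]
width: 0.0856
grasp_force: 15.0
t 9.10 p [ 0.53   -0.263   0.0165] ya -2.16 tz [ 0.0024 -0.0021 -1.    ] F [-0.5 -4.7  8.7] w 0.0856 g 15.0
time: 9.77
eef_pos: [0.529, -0.2998, 0.0165]
ee_rot: [0.72, 0.694, 0.0, 0.001]
ft_force: [0.5, 0.8, 6.2]
width: 0.086
grasp_force: 15.0
t 9.77 p [ 0.529  -0.2998  0.0165] ya -2.04 tz [ 1.9e-03 -6.0e-04 -1.0e+00] F [0.5 0.8 6.2] w 0.0860 g 15.0
```

```bash
python3 -m creep '[[[-0.01,0,0,0,0,0.0],[-0.02,0,0,0,0,0],[-0.03,0,0,0,0,0],[-0.035,0,0,0,0,0],[-0.035,0,0,0,0,0]]]';  python3 -c "
from h import *
st()"
```

```text
time: 10.18
eef_pos: [0.5288, -0.3065, 0.0159]
ee_rot: [0.719, 0.695, 0.001, -0.001]
ft_force: [2.1, 14.7, 5.8]
width: 0.0859
grasp_force: 15.0
t 10.18 p [ 0.5288 -0.3065  0.0159] ya -2.02 tz [ 8.0e-04  2.7e-03 -1.0e+00] F [ 2.1 14.7  5.8] w 0.0859 g 15.0
```

Firm contact at 14.7 N. I'll release, rise and go towards the knob.

```bash
python3 -m creep '[[[0,0,0,0,0,0],[0,0,0,0,0,0],[0,0,0,0,0,0],[0,0,-0.1,0,0,0],[0,0,-0.25,0,0,0],[0,0,-0.4,0,0,0],[0,0,-0.5,0,0,0],[0.16,0,-0.6,0,0,-0.03],[0.32,0.05,-0.6,0,0,-0.07],[0.48,0.1,-0.6,0,0,-0.11],[0.64,0.15,-0.6,0,0,-0.15],[0.8,0.2,-0.6,0,0,-0.18]]]' 94; python3 - <<'E'
from h import *
st();plan(.62,-.035,.17,51.9);plan(.698,-.031,.13,51.9)
E
```

```text
time: 11.18
eef_pos: [0.5834, -0.1142, 0.1656]
ee_rot: [0.495, 0.869, -0.0, 0.0]
ft_force: [0.8, -0.5, 0.2]
width: 0.0937
grasp_force: 0.0
t 11.18 p [ 0.5834 -0.1142  0.1656] ya 30.70 tz [ 6.e-04 -4.e-04 -1.e+00] F [ 0.8 -0.5  0.2] w 0.0937 g 0.0
row [0.197, 0.288, -0.018, 0.0, 0.0, -0.118] dist 0.087
row [0.052, 0.564, 0.143, 0.0, 0.0, -0.118] dist 0.146
```

```bash
python3 -m creep '[[[0.05,0.15,0,0,0,-0.03],[0.05,0.3,0.05,0,0,-0.06],[0.05,0.44,0.1,0,0,-0.09],[0.05,0.564,0.14,0,0,-0.118],[0.05,0.564,0.14,0,0,-0.118],[0.05,0.564,0.14,0,0,-0.118]]]' 50; python3 - <<'E'
from h import *
st();im,d,P=cloud('wrist');cv2.imwrite('pics/w2.png',im)
Z=P[...,2];D=np.hypot(P[...,0]-.698,P[...,1]+.031)
m=(Z>.054)&(Z<.066)&(D<.05)&(d>0)
r=cv2.minAreaRect((P[m][:,:2]*1000).astype(np.float32));print(m.sum(),np.round(r[0],1),np.round(r[1],1),round(r[2],2))
m=(Z>.026)&(Z<.034)&(D<.075)&(d>0)
r=cv2.minAreaRect((P[m][:,:2]*1000).astype(np.float32));print('house',m.sum(),np.round(r[0],1),np.round(r[1],1),round(r[2],2))
im,d,P=cloud('top');Z=P[...,2]
m=((Z>.022)&(Z<.036)&(d>0)&(P[...,1]<-.22)&(P[...,1]>-.363)&(P[...,0]>.42)&(P[...,0]<.63)).astype(np.uint8)
m=cv2.morphologyEx(m,cv2.MORPH_OPEN,np.ones((7,7)))>0
r=cv2.minAreaRect((P[m][:,:2]*1000).astype(np.float32));print('bar',m.sum(),np.round(r[0],1),np.round(r[1],1),round(r[2],2))
E
```

```text
time: 11.68
eef_pos: [0.6985, -0.033, 0.1283]
ee_rot: [0.328, 0.945, -0.0, -0.001]
ft_force: [-0.4, 0.6, -0.1]
width: 0.0576
grasp_force: 0.0
t 11.68 p [ 0.6985 -0.033   0.1283] ya 51.65 tz [-0.0025 -0.     -1.    ] F [-0.4  0.6 -0.1] w 0.0576 g 0.0
1390 [697.3 -30.8] [13.7 55.6] 51.94
house 7513 [697.6 -31. ] [100.   76.3] 80.99
bar 1231 [ 530.1 -300.7] [123.5  83.7] 88.56
```

View pics/w2.png

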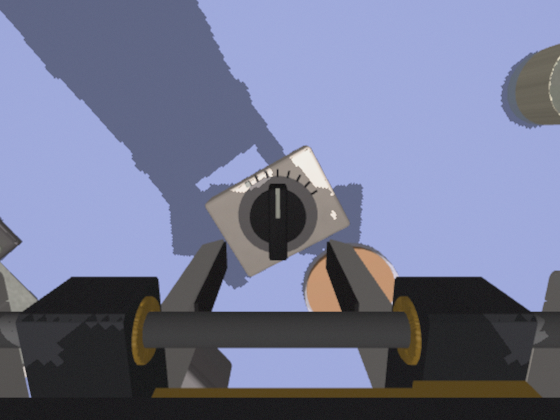

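The knob is straight ahead of the jaws at (277,218), with its pointer towards (277,195). The tick scale starts about 40° to the left (250,183), so zero is about 40° anticlockwise. The bar carrier measures as home. I go down, grip and turn.

```bash
python3 -m creep '[[[0.008,0.004,0.1,0,0,0],[0.008,0.004,0.2,0,0,0],[0.008,0.004,0.28,0,0,0],[0.008,0.004,0.31,0,0,0],[0.008,0.004,0.31,0,0,0]]]' 40;  python3 -m creep '[[[0,0,0,0,0,0],[0,0,0,0,0,0],[0,0,0,0,0,0],[0,0,0,0,0,0],[0,0,0,0,0,0],[0,0,0,0,0,0]]]' 8 15; python3 -c "
from h import *
st();print(read_state()['torque'])"; python3 -m creep '[[[0,0,0,0,0,-0.02],[0,0,0,0,0,-0.05],[0,0,0,0,0,-0.08],[0,0,0,0,0,-0.11],[0,0,0,0,0,-0.13],[0,0,0,0,0,-0.14],[0,0,0,0,0,-0.14]]]'; python3 -c "
from h import *
st();print(read_state()['torque'])"
```

```text
time: 12.2
eef_pos: [0.6966, -0.0325, 0.052]
ee_rot: [0.33, 0.944, -0.0, -0.001]
ft_force: [-0.4, -0.1, 0.1]
width: 0.0401
grasp_force: 0.0
time: 12.7
eef_pos: [0.6982, -0.0316, 0.0538]
ee_rot: [0.329, 0.944, 0.0, 0.001]
ft_force: [0.5, 1.6, 6.8]
width: 0.0136
grasp_force: 15.0
t 12.70 p [ 0.6982 -0.0316  0.0538] ya 51.61 tz [ 0.0021  0.     -1.    ] F [0.5 1.6 6.8] w 0.0136 g 15.0
[ 0.26628038 -0.39463187  0.08252739]
time: 13.28
eef_pos: [0.6983, -0.0313, 0.0538]
ee_rot: [0.114, 0.994, 0.0, 0.001]
ft_force: [1.6, 4.1, 5.3]
width: 0.0138
grasp_force: 15.0
t 13.28 p [ 0.6983 -0.0313  0.0538] ya 76.95 tz [ 2.4e-03  4.0e-04 -1.0e+00] F [1.6 4.1 5.3] w 0.0138 g 15.0
[ 0.67038827 -0.54672515  0.03268089]
```

```bash
for i in 1; do python3 -m creep '[[[0,0,0,0,0,-0.01],[0,0,0,0,0,-0.02],[0,0,0,0,0,-0.025],[0,0,0,0,0,-0.025]]]' >/dev/null; python3 -c "
from h import *
st();print(read_state()['torque'])"; python3 -m creep '[[[0,0,0,0,0,-0.01],[0,0,0,0,0,-0.02],[0,0,0,0,0,-0.03],[0,0,0,0,0,-0.03]]]' >/dev/null; python3 -c "
from h import *
st();print(read_state()['torque'])"; done
```

```text
t 13.62 p [ 0.6983 -0.0312  0.0538] ya 81.37 tz [ 2.4e-03  5.0e-04 -1.0e+00] F [3.2 3.8 5.9] w 0.0136 g 15.0
[ 0.72623409 -0.56106008 -0.23282936]
t 13.95 p [ 0.6984 -0.0313  0.0538] ya 86.79 tz [ 2.5e-03  5.0e-04 -1.0e+00] F [3.8 4.7 6. ] w 0.0152 g 16.0
[ 0.82566212 -0.86741078 -0.38000479]
```

The torque has climbed and the jaws are being forced open from 13.6 to 15.2 mm, so the knob is at its stop. Let go, rise and check.

```bash
python3 -m creep '[[[0,0,0,0,0,0],[0,0,0,0,0,0],[0,0,0,0,0,0],[0,0,-0.1,0,0,0],[0,0,-0.2,0,0,0],[0,0,-0.3,0,0,0],[0,0,-0.33,0,0,0],[0,0,-0.33,0,0,0]]]' 50 >/dev/null; python3 - <<'E'
from h import *
st();im,d,P=cloud('wrist');cv2.imwrite('pics/w3.png',im)
Z=P[...,2];D=np.hypot(P[...,0]-.698,P[...,1]+.031)
m=(Z>.054)&(Z<.066)&(D<.05)&(d>0)
r=cv2.minAreaRect((P[m][:,:2]*1000).astype(np.float32));print(m.sum(),np.round(r[0],1),np.round(r[1],1),round(r[2],2))
E
```

```text
t 14.62 p [ 0.6983 -0.032   0.1373] ya 86.69 tz [ 3.3e-03 -4.0e-04 -1.0e+00] F [ 0.7 -0.3 -0.1] w 0.0499 g 0.0
1282 [697.1 -30.7] [14.  55.9] 80.99
```

View pics/w3.png

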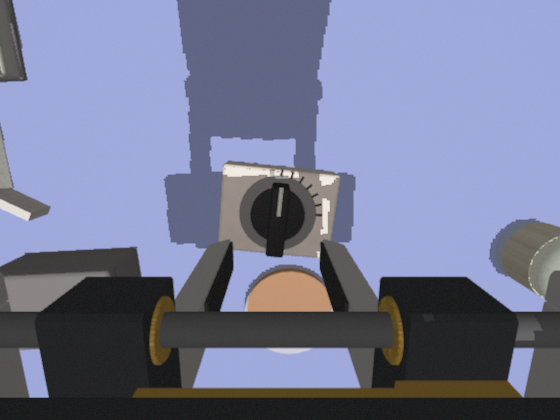

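The knob is square to its housing (both at 80.99°), with the pointer at the first tick (281,185), so it's at zero. Both carriers measured home, and the bystanders weren't touched. Handing in.

```bash
python3 -c "
from plant import *
print(job_done())"
```

```text
the job is handed in; nothing more can be done
None
```

The job is handed in at about 15 s: by camera, both carriers are home and square (round in the left pass nest, bar in the right reject nest) and the reset knob is at its zero stop; no verdict was returned.

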